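# Open the storage jar in its bracing block

## Robot

A 6-joint arm with a two-finger parallel gripper is mounted at the origin on the work surface. World frame = base frame: x ahead of the robot, y to its left, z up, the work surface at z = 0. Lengths are in m, angles in rad, forces in N, time in s.
With the tool pointing down it reaches from about 0.3 to 0.775 m from the base axis. Payload 14.6 kg.
Tool frame: the origin (TCP) lies at the very end of the fingers, on their centre line; the grasp point (between the pads) lies 19 mm behind it; z points along the fingers, y is the direction in which the jaws open and shut (so a half turn about z gives the same grasp; the last joint's range is limited). The gripper opens to 94 mm and grips with 3 to 60 N. Pads are 16 mm wide; open, the fingers measure 119 mm over their backs; the gripper's body (75 mm by 177 mm) begins 78 mm behind the grasp point.
Start: joints at [-1.376, 0.3, 1.521, -0, 1.321, -0.067], TCP at [0.142, -0.531, 0.205] pointing down, gripper open.
Joint ranges: [-3.03, 3.03], [-0.79, 2.21], [0.23, 2.52], [-1.04, 4.18], [0, 3.07], [-2.55, 2.55]. Speed limits (rad/s): [2.22, 2.22, 2.57, 3.14, 3.14, 3.14].

## Interface

Orientations are given as [roll, pitch, yaw] about the fixed x, y, z axes, in that order (R = Rz(yaw) Ry(pitch) Rx(roll)).
In Python, from station import ctrl, vision, ticket gives the robot as it stands.
- The arm moves only by the tool step_arm, never from a script. Its argument "steps" is a list of rows, each an object of numbers: "x", "y", "z": the shift along the tool's x, y, z in m; "ax", "ay", "az": the turn, a rotation vector about the tool's x, y, z in degrees; "claw": the finger opening in m, from 0 to 0.094. A call has 1 to 5 rows; each row shifts and turns the pose as measured when the row begins, along the tool's axes as they then stand; what a row does not reach is not made up. A row lasts 1/12 s, in which the tool goes at most 41.7 mm and 7.16 degrees, less where a joint would pass 70% of its speed; a pose out of reach is approached as far as the arm can. A call with a gripper value outside its range is refused whole. The fingers move at their own pace and stop on an object; "grip_force" is the grip in N (left out, the last holds). Time passes only in rows, so rows that do not move let the fingers close. It gives the time, the measured TCP pose, the force and the opening at its end, in the units of the state.
- ctrl.get_obs(): the state, without advancing time (a new reading comes with each control period).
- vision.camera(name): name is "scene" or "side" or "wrist"; returns (picture, depth): 420x560x3 uint8, red, green, blue; 420x560 float32, m along the optical axis (not along the pixel's ray), 0 where there is no reading.
- vision.camera_params(name): a dict with "fov_y" (degrees; the focal length in pixels is half the picture's height over the tangent of half this angle, whatever the lens; pixels are square), "cx", "cy" (the principal point, pixels), "k1" (the pictures are not rectified: a ray, as slopes to the right and down, at radius r is drawn at 1 + k1 r^2 times it, then the intrinsics apply), "origin" and "attitude" of the camera in the world; the wrist camera has in their place "mount" (4x4, takes a point from camera to tool coordinates, whose origin is the TCP and whose axes are the flange's). Camera axes: x right, y up, looking along -z (the intrinsics and any distortion apply to the point x, -y, -z); pixel columns grow to the right and rows downward; lengths in m; the calibration is good to about 2 mm. A picture is of the moment at which its call begins: read the wrist's pose just before it. camera_params takes no time and is no camera call.
- ticket.hand_in(): hands the job in, once; it reports no verdict.
The state is a dict: "time_s": time; "qpos": joint angles; "joint_vel": joint speeds; "tau": joint torques, N m; "ee_pos": TCP position; "eef_rot": TCP orientation; "force": force on the tool from outside, world axes, zero at the start; "moment": the same for the moment, N m; "grip_width": finger opening in m.
Only numpy, scipy, OpenCV 4.12 (cv2) and the standard library are available. Lean on these libraries where they do the work, as an engineer would, in place of code of your own. Each camera call takes 0.05 s, during which the arm holds its last target.

## Task

Stand the closed square jar all the way down in the square pocket of the wooden block, which keeps it from turning, then unscrew its tight cap (anticlockwise seen from above), stopping as soon as the threads let go. Lift the cap straight off and finish while holding it still and level just above the jar's mouth, about two centimetres clear, with the jar left fully home and upright in the block. Do not tip the jar over, and leave the cup, the torch and the carton where they are.

Things in the scene. Friction and masses are not known exactly. Their poses are not given: they have to be found in the camera images.
- jar_center (a point): Closed white plastic jar: square body 60 x 60 mm, 70 mm high, then a round neck 36 mm across (50 mm over its threads). The point lies on its axis 50 mm above its underside; z up, x and y square to the side faces. The mouth (top of a sprung rubber seal on the neck) is 52 mm above this point when closed, 56 mm with the cap off. It starts standing loose on the table.
- cap_center (a point): Black ribbed round screw cap, 60 mm across, 30 mm high; the point is its centre, half-way up, z up. Closed it is 49 mm above jar_center: cap top 64 mm, lower rim 34 mm above jar_center, with 14 mm of free neck between rim and shoulder. Tight: 0.8 to 1 N m to turn, all the way until it is free; a sprung seal also pushes it up with about 10 N.
- block_hole0 (a point): Wooden block 130 x 130 mm and 40 mm high, fixed to the table, with a square pocket 63 x 63 mm in its top, 28 mm deep with a 4 mm chamfer round the mouth. The point is the centre of the mouth, level with the block's top; z up, x and y square to the pocket's sides. The jar goes in any of four ways round and then has 3 degrees of play; fully home, jar_center is 22 mm above this point.
- jar: The same jar as a body, 0.3 to 0.55 kg; origin at the centre of its underside, axes as jar_center. It can be lifted by its cap, which holds on while screwed. Standing loose on the table it would turn along with the cap.
- cap: The same cap as a body, 0.06 kg; origin at the centre of its lower rim. Short right-hand thread: its x axis starts within 2 degrees of the jar's; turned anticlockwise from above it is free from about 65 degrees past the jar's x axis and meets a stop at about 95; between these it lifts straight off, and left alone it pops up 4 mm.
- cup: Bystander: white ceramic cup 80 mm across and 75 mm high, standing at the far side; origin at the centre of its underside.
- torch: Bystander: black torch lying down, 145 mm long and 42 mm thick; origin under its middle.
- carton: Bystander: small cardboard carton 70 x 120 x 60 mm high; origin at the centre of its underside.
Things that resemble listed ones, but are neither listed nor needed, are in the scene too. Of the things like the cap, leave any that is purple; of the rest the smaller one is meant.

How it is judged:
By the outcome, as a careful person would: the job done as asked, in the order asked, and still so for the second after the job is handed in, while the arm keeps its last pose, push and grip.
It also fails if it takes over 45 s, if anything falls off the work surface, if the arm or the gripper's body presses on something with over 40 N, if the wrist force passes 120 N, or if a joint passes its speed limit or range.

## Working session

There is one attempt and no reset: what is moved stays moved. The work goes in short steps, Python scripts to look and compute and a tool call to move; the robot and the scene stay as the last step left them, time stands still between calls to the robot, and variables do not carry over. Pictures are saved under pics/ and viewed, and the job is handed in when it is done.

Besides the shell and the picture viewer there is one more tool, called after "Emit:" in YAML: its name, and indented under it one key for each argument. step_arm: Moves the arm, as the interface text tells. Its arguments: {"type":"object","properties":{"steps":{"type":"array"},"grip_force":{"type":"number"}},"required":["steps"]}

```bash
ls; mkdir -p pics; python3 - <<'E'
from station import ctrl, vision, ticket
import cv2
o=ctrl.get_obs(); print(o)
import numpy as np
for n in ["scene","side","wrist"]:
    p,d=vision.camera(n); cv2.imwrite(f"pics/{n}0.png",p[:,:,::-1]); np.savez(f"pics/{n}0.npz",p=p,d=d); print(n,vision.camera_params(n))
E
```

```text
pics
{'time_s': 0.0, 'qpos': array([-1.37558455e+00,  3.00505848e-01,  1.52158832e+00, -2.39105768e-05,
        1.32067047e+00, -6.66091056e-02]), 'joint_vel': array([-0.00082653,  0.00146784,  0.00144264, -0.00081075,  0.00033775,
       -0.00102371]), 'tau': array([ 9.23306798e-04, -5.31810522e+01, -3.52738094e+01,  7.09072757e-02,
        2.43613205e-02, -9.02736565e-05]), 'ee_pos': array([ 0.14229776, -0.53100496,  0.2048642 ]), 'eef_rot': array([-3.14042173e+00, -5.48987094e-05,  2.61826783e-01]), 'force': array([-0.30746451, -0.07484189, -0.31188434]), 'moment': array([ 0.02088222, -0.05136381, -0.00271095]), 'grip_width': 0.09422093096735083}
scene {'fov_y': 56.42607535504814, 'cx': 282.45293482478814, 'cy': 212.75017579236894, 'k1': 0.003110944753952745, 'origin': array([1.02612045, 0.12577147, 0.90053643]), 'attitude': array([5.08490922e-01, 1.05819900e-03, 1.59266071e+00])}
side {'fov_y': 43.995120913695516, 'cx': 283.71718248862123, 'cy': 209.03087963002753, 'k1': -0.10431119823181102, 'origin': array([0.35993606, 0.85752108, 0.77667259]), 'attitude': array([ 8.53567066e-01, -2.18595403e-03, -2.92139867e+00])}
wrist {'fov_y': 70.13796645686146, 'cx': 274.7552212724599, 'cy': 208.01123479014905, 'k1': -0.046914781006268905, 'mount': array([[-1.34961358e-03,  9.63859535e-01,  2.66407537e-01,
         7.80181798e-02],
       [ 9.99998703e-01,  1.53512013e-03, -4.88080603e-04,
         9.46667425e-04],
       [-8.79408716e-04,  2.66406532e-01, -9.63860356e-01,
        -1.79450975e-01],
       [ 0.00000000e+00,  0.00000000e+00,  0.00000000e+00,
         1.00000000e+00]])}
```

View pics/scene0.png

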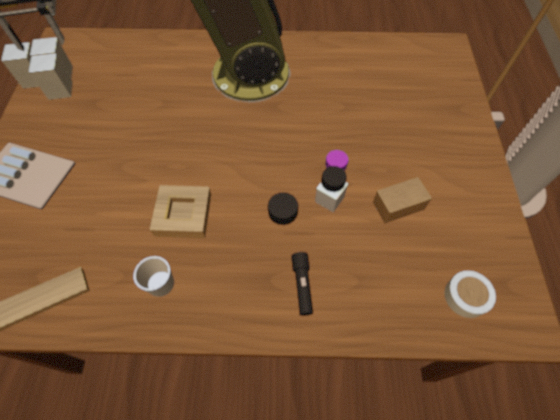

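View pics/side0.png

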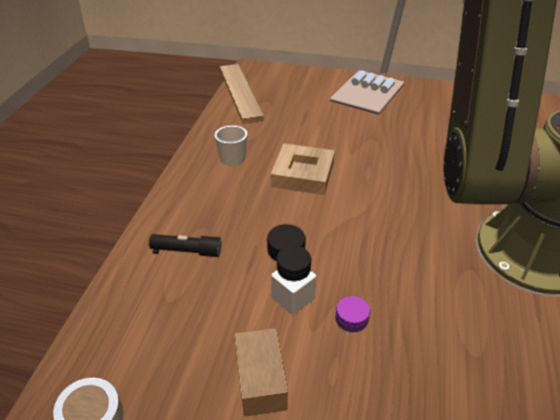

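View pics/wrist0.png

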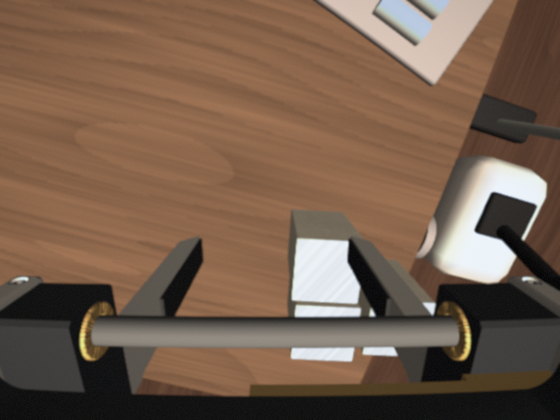

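```bash
cat > h.py <<'E'
import numpy as np, cv2
from scipy.spatial.transform import Rotation as R
from station import ctrl, vision, ticket
def campose(n,obs=None):
    c=vision.camera_params(n)
    if n=="wrist":
        M=c["mount"]; Rt=R.from_euler("xyz",obs["eef_rot"]).as_matrix()
        return c,Rt@M[:3,:3],Rt@M[:3,3]+obs["ee_pos"]
    return c,R.from_euler("xyz",c["attitude"]).as_matrix(),np.array(c["origin"])
def slopes(c,uv):
    f=210/np.tan(np.radians(c["fov_y"]/2))
    K=np.array([[f,0,c["cx"]],[0,f,c["cy"]],[0,0,1.]])
    return cv2.undistortPoints(np.asarray(uv,float).reshape(-1,1,2),K,np.array([c["k1"],0,0,0,0.])).reshape(-1,2)
def rays(n,uv,obs=None):
    c,Rm,o=campose(n,obs); s=slopes(c,uv)
    d=np.c_[s[:,0],-s[:,1],-np.ones(len(s))]
    return o,d@Rm.T
def onplane(n,uv,z,obs=None):
    o,d=rays(n,uv,obs); t=(z-o[2])/d[:,2]
    return o+d*t[:,None]
def cloud(n,depth,obs=None):
    v,u=np.mgrid[0:420,0:560]
    o,d=rays(n,np.c_[u.ravel(),v.ravel()],obs)
    P=o+d*depth.ravel()[:,None]; P[depth.ravel()==0]=np.nan
    return P.reshape(420,560,3)
def project(n,P,obs=None):
    c,Rm,o=campose(n,obs); q=(np.atleast_2d(P)-o)@Rm
    s=np.c_[q[:,0]/-q[:,2],-q[:,1]/-q[:,2]]
    r2=(s**2).sum(1)[:,None]; f=210/np.tan(np.radians(c["fov_y"]/2))
    return s*(1+c["k1"]*r2)*f+[c["cx"],c["cy"]]
def snap(n,name):
    obs=ctrl.get_obs(); p,d=vision.camera(n)
    cv2.imwrite(f"pics/{name}.png",p[:,:,::-1]); np.savez(f"pics/{name}.npz",p=p,d=d,pos=obs["ee_pos"],rot=obs["eef_rot"])
    return obs,p,d
def load(name):
    z=np.load(f"pics/{name}.npz"); return dict(ee_pos=z["pos"],eef_rot=z["rot"]) if "pos" in z else None,z["p"],z["d"]
E
python3 - <<'E'
from h import *
for n in ["scene","side"]:
    _,p,d=load(n+"0"); P=cloud(n,d)
    t=P[...,2]
    px={"scene":dict(table=(250,150),cap=(334,176),jarcorner=(330,200),loosecap=(283,204),blk=(160,215),cup=(155,290),torch=(303,285),carton=(400,195),purple=(337,157)),
     "side":dict(table=(400,200),cap=(294,260),loosecap=(286,238),blk=(283,170),purple=(352,308),carton=(260,365))}[n]
    for k,(u,v) in px.items(): print(n,k,np.round(P[v,u],4))
    b=(p.max(2)<60)
    # caps tops by height
    if n=="scene":
        for k,zr,(u0,u1,v0,v1) in [("cap",(0.100,0.125),(310,360,160,200)),("loose",(0.02,0.05),(262,305,188,228))]:
            s=P[v0:v1,u0:u1].reshape(-1,3); m=(s[:,2]>zr[0])&(s[:,2]<zr[1])
            s=s[m]; print(k,len(s),s.mean(0),s.min(0),s.max(0))
E
```

```text
scene table [0.3198 0.0157 0.0016]
scene cap [0.4841 0.238  0.1155]
scene jarcorner [0.5125 0.2341 0.0498]
scene loosecap [0.5213 0.1152 0.0404]
scene blk [ 0.5599 -0.1924  0.0406]
scene cup [ 0.7604 -0.1624  0.0626]
scene torch [0.7349 0.1653 0.0416]
scene carton [0.5005 0.4096 0.0605]
scene purple [0.3612 0.2612 0.0297]
cap 474 [0.48445056 0.23757164 0.11318208] [0.45010696 0.20770225 0.10004289] [0.51217713 0.26764293 0.11887798]
loose 729 [0.52625092 0.11446401 0.0379308 ] [0.48305898 0.07622086 0.02022742] [0.56147022 0.15394787 0.0447867 ]
side table [ 0.2953 -0.101   0.0017]
side cap [0.4769 0.2467 0.1171]
side loosecap [0.5189 0.1188 0.0397]
side blk [ 0.5738 -0.0977  0.0445]
side purple [0.366  0.2608 0.0317]
side carton [0.4924 0.4286 0.0618]
```

```bash
python3 - <<'E'
from h import *
_,p,d=load("scene0"); P=cloud("scene",d)
a=p[150:215,300:365,::-1]; b=p[175:245,140:220,::-1]
a=cv2.resize(a,None,fx=6,fy=6,interpolation=cv2.INTER_CUBIC); b=cv2.resize(b,None,fx=5,fy=5,interpolation=cv2.INTER_CUBIC)
o=np.zeros((400,800,3),np.uint8); o[:390,:390]=a; o[:350,400:800]=b; cv2.imwrite("pics/crop.png",o)
m=(abs(P[...,2]-0.04)<0.008); m[:, :145]=0; m[:,215:]=0; m[:180]=0; m[240:]=0
s=P[m][:,:2]; print(len(s)); r=cv2.minAreaRect((s*1000).astype(np.float32)); print(r)
# jar cap: dark disc
m=(p.max(2)<60); 
m2=np.zeros_like(m); m2[160:200,315:355]=m[160:200,315:355]
E
```

```text
1897
((535.8974609375, -146.22076416015625), (131.73004150390625, 132.46363830566406), 89.2631607055664)
```

View pics/crop.png

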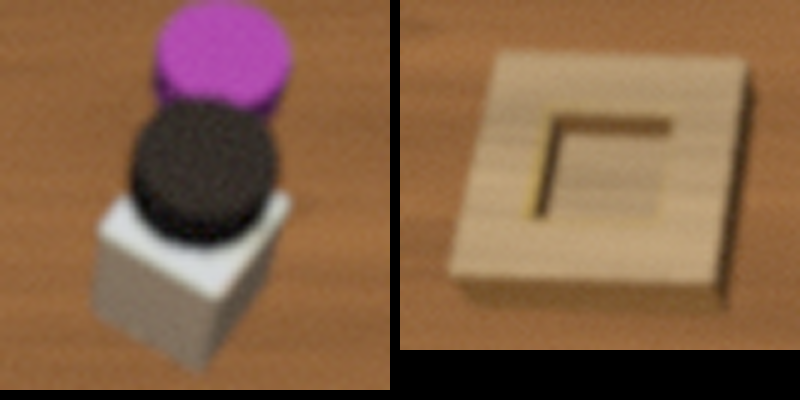

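Emit:
step_arm:
  steps:
    - {"x":0.034,"y":-0.0225}
    - {"x":0.034,"y":-0.0225}
    - {"x":0.034,"y":-0.0225}
    - {"x":0.034,"y":-0.0225}
    - {"x":0.034,"y":-0.0225}
  grip_force: 60

```text
validation failed for argument at $.st...
```

Emit:
step_arm:
  steps:
    - {"x":0.034,"y":-0.0225}
    - {"x":0.034,"y":-0.0225}
    - {"x":0.034,"y":-0.0225}
    - {"x":0.034,"y":-0.0225}
    - {"x":0.034,"y":-0.0225}

```text
validation failed for argument at $.st...
```

Emit:
step_arm:
  steps:
    - {"x":0.034,"y":-0.0225,"z":0,"ax":0,"ay":0,"az":0,"claw":0.094}
    - {"x":0.034,"y":-0.0225,"z":0,"ax":0,"ay":0,"az":0,"claw":0.094}
    - {"x":0.034,"y":-0.0225,"z":0,"ax":0,"ay":0,"az":0,"claw":0.094}
    - {"x":0.034,"y":-0.0225,"z":0,"ax":0,"ay":0,"az":0,"claw":0.094}
    - {"x":0.034,"y":-0.0225,"z":0,"ax":0,"ay":0,"az":0,"claw":0.094}
  grip_force: 60

```text
time_s: 0.57
ee_pos: [0.2767, -0.3769, 0.2027]
eef_rot: [-3.138, 0.001, 0.252]
force: [1.1, -0.9, -0.1]
grip_width: 0.0941
```

Emit:
step_arm:
  steps:
    - {"x":0.034,"y":-0.0225,"z":0,"ax":0,"ay":0,"az":0,"claw":0.094}
    - {"x":0.034,"y":-0.0225,"z":0,"ax":0,"ay":0,"az":0,"claw":0.094}
    - {"x":0.034,"y":-0.0225,"z":0,"ax":0,"ay":0,"az":0,"claw":0.094}
    - {"x":0.034,"y":-0.0225,"z":0,"ax":0,"ay":0,"az":0,"claw":0.094}
    - {"x":0.034,"y":-0.0225,"z":0,"ax":0,"ay":0,"az":0,"claw":0.094}

```text
time_s: 0.98
ee_pos: [0.4144, -0.2202, 0.203]
eef_rot: [-3.138, 0.001, 0.251]
force: [0.6, -0.7, -0.3]
grip_width: 0.0941
```

Emit:
step_arm:
  steps:
    - {"x":0.03,"y":-0.02,"z":0,"ax":0,"ay":0,"az":0,"claw":0.094}
    - {"x":0.02,"y":-0.0125,"z":0,"ax":0,"ay":0,"az":0,"claw":0.094}
    - {"x":0,"y":0,"z":0,"ax":0,"ay":0,"az":0,"claw":0.094}
    - {"x":0,"y":0,"z":0,"ax":0,"ay":0,"az":0,"claw":0.094}

```text
time_s: 1.32
ee_pos: [0.4595, -0.1677, 0.2025]
eef_rot: [-3.137, 0.001, 0.258]
force: [-0.4, -0.7, -0.2]
grip_width: 0.0938
```

```bash
python3 - <<'E'
from h import *
o,p,d=snap("wrist","blk1"); print(o["time_s"],o["ee_pos"],o["eef_rot"])
E
```

```text
1.3167 [ 0.45952991 -0.16768028  0.20252341] [-3.13681724e+00  1.09093110e-03  2.58320011e-01]
```

View pics/blk1.png

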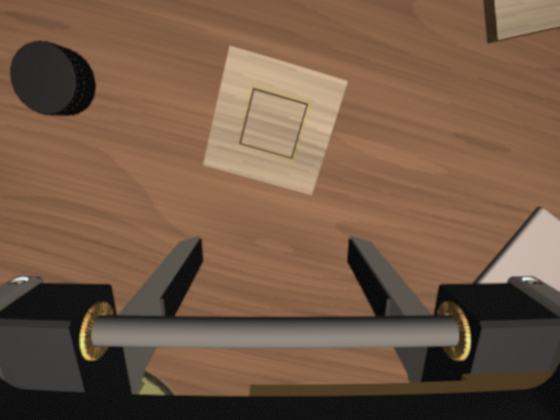

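```bash
cat > blk.py <<'E'
from h import *
o,p,d=load("blk1")
hsv=cv2.cvtColor(p,cv2.COLOR_RGB2HSV)
roi=np.zeros(p.shape[:2],np.uint8); roi[30:215,190:370]=255
g=p[...,2].astype(int)
m=((g>105)&(roi>0)).astype(np.uint8)*255
m=cv2.morphologyEx(m,cv2.MORPH_CLOSE,np.ones((9,9)))
cs,_=cv2.findContours(m,cv2.RETR_EXTERNAL,cv2.CHAIN_APPROX_NONE)
c=max(cs,key=cv2.contourArea); print(cv2.contourArea(c))
W=onplane("wrist",c.reshape(-1,2),0.04,o)[:,:2]*1000
r=cv2.minAreaRect(W.astype(np.float32)); print("outer",r)
# pocket dark outline
gr=cv2.cvtColor(p,cv2.COLOR_RGB2GRAY)
sub=gr[75:170,230:320]; t=(sub<np.median(sub)-18).astype(np.uint8)*255
q=np.argwhere(t)[:,::-1]+[230,75]
q=np.array([x for x in q if 232<x[0]<316 and abs(x[0]-274)<42 and abs(x[1]-123)<42 and cv2.pointPolygonTest(c.astype(np.float32),(float(x[0]),float(x[1])),True)>12])
for z in (0.04,0.036):
  W=onplane("wrist",q,z,o)[:,:2]*1000
  print("pocket",len(q),cv2.minAreaRect(W.astype(np.float32)))
P=cloud("wrist",d,o); print(P[60,240],P[123,275])
vis=p[30:215,190:370,::-1].copy(); 
for x in q: vis[x[1]-30,x[0]-190]=(0,0,255)
cv2.drawContours(vis,[c-[190,30]],-1,(0,255,0),1)
cv2.imwrite("pics/blkv.png",cv2.resize(vis,None,fx=3,fy=3,interpolation=0))
E
python3 blk.py
```

```text
14134.0
outer ((536.2908325195312, -145.46023559570312), (130.67420959472656, 130.5793914794922), 89.09632110595703)
pocket 821 ((536.01708984375, -153.96368408203125), (82.0859375, 63.704986572265625), 88.94859313964844)
pocket 821 ((536.021728515625, -154.01657104492188), (83.04634094238281, 64.45032501220703), 88.94862365722656)
[ 0.59092141 -0.09557001  0.03954088] [ 0.53786625 -0.14766385  0.01329888]
```

View pics/blkv.png

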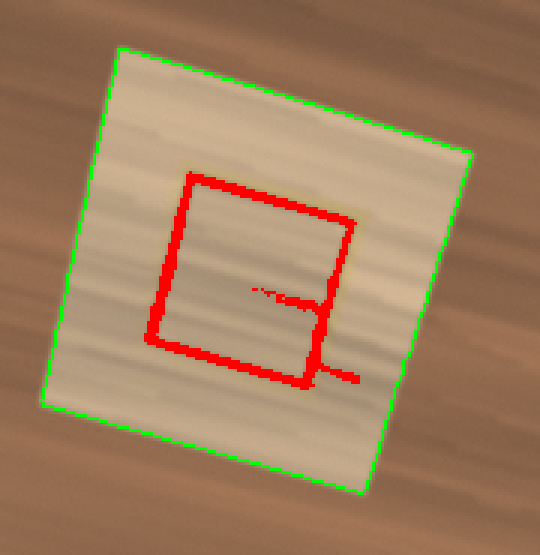

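Emit:
step_arm:
  steps:
    - {"x":0.006,"y":-0.04,"z":0,"ax":0,"ay":0,"az":0,"claw":0.094}
    - {"x":0.006,"y":-0.04,"z":0,"ax":0,"ay":0,"az":0,"claw":0.094}
    - {"x":0.006,"y":-0.04,"z":0,"ax":0,"ay":0,"az":0,"claw":0.094}
    - {"x":0.006,"y":-0.04,"z":0,"ax":0,"ay":0,"az":0,"claw":0.094}
    - {"x":0.006,"y":-0.04,"z":0,"ax":0,"ay":0,"az":0,"claw":0.094}

```text
time_s: 1.78
ee_pos: [0.4351, 0.0291, 0.2024]
eef_rot: [-3.137, 0.003, 0.24]
force: [0.5, -0.9, 0.1]
grip_width: 0.0942
```

Emit:
step_arm:
  steps:
    - {"x":0.006,"y":-0.04,"z":0,"ax":0,"ay":0,"az":0,"claw":0.094}
    - {"x":0.006,"y":-0.04,"z":0,"ax":0,"ay":0,"az":0,"claw":0.094}
    - {"x":0.006,"y":-0.04,"z":0,"ax":0,"ay":0,"az":0,"claw":0.094}
    - {"x":0.006,"y":-0.04,"z":0,"ax":0,"ay":0,"az":0,"claw":0.094}
    - {"x":0.004,"y":-0.03,"z":0,"ax":0,"ay":0,"az":0,"claw":0.094}

```text
time_s: 2.2
ee_pos: [0.4149, 0.224, 0.2041]
eef_rot: [-3.138, 0.0, 0.231]
force: [0.6, -0.3, 0.0]
grip_width: 0.0937
```

Emit:
step_arm:
  steps:
    - {"x":0,"y":0,"z":0,"ax":0,"ay":0,"az":0,"claw":0.094}
    - {"x":0,"y":0,"z":0,"ax":0,"ay":0,"az":0,"claw":0.094}
    - {"x":0,"y":0,"z":0,"ax":0,"ay":0,"az":0,"claw":0.094}

```text
time_s: 2.45
ee_pos: [0.4144, 0.2255, 0.2038]
eef_rot: [-3.138, 0.001, 0.234]
force: [-0.0, 0.0, 0.1]
grip_width: 0.0941
```

```bash
python3 - <<'E'
from h import *
o,p,d=snap("wrist","jar1"); print(o["time_s"],o["ee_pos"],o["eef_rot"])
c=onplane("scene",[(316.7,188.3),(335.5,199.7),(348.3,184.2)],0.07); print(c, np.degrees(np.arctan2(*(c[1]-c[0])[1::-1])),np.degrees(np.arctan2(*(c[2]-c[1])[1::-1])), (c[0]+c[2])/2)
E
```

```text
2.45 [0.4143902  0.22550453 0.20382403] [-3.13790196e+00  8.03199135e-04  2.33667898e-01]
[[0.49107282 0.19939061 0.07      ]
 [0.52357213 0.24520101 0.07      ]
 [0.4770658  0.27959984 0.07      ]] 54.646943409375545 143.51118326840248 [0.48406931 0.23949522 0.07      ]
```

View pics/jar1.png

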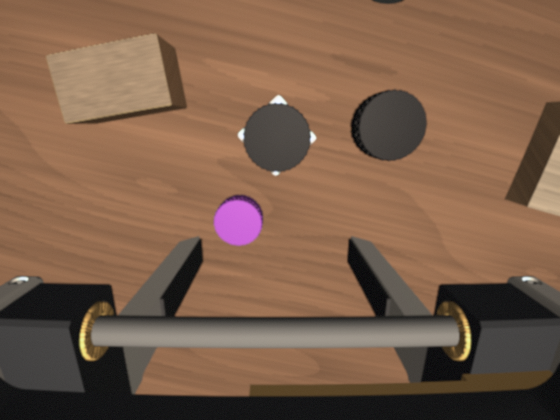

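```bash
cat > jar.py <<'E'
from h import *
o,p,d=load("jar1")
v,u=np.mgrid[0:420,0:560]; near=np.hypot(u-278,v-137)<50
w=((p.min(2)>135)&near&(p.max(2).astype(int)-p.min(2)<40)).astype(np.uint8)
n,l,st,ce=cv2.connectedComponentsWithStats(w)
for i in range(1,n):
    if st[i,4]<6: continue
    q=np.argwhere(l==i)[:,::-1]; W=onplane("wrist",q,0.07,o)[:,:2]
    r=np.hypot(*(W-[.4835,.2385]).T); print(st[i,4],q[r.argmax()],W[r.argmax()])
k=((p.max(2)<75)&(np.hypot(u-278,v-137)<45)).astype(np.uint8)
cs,_=cv2.findContours(k,cv2.RETR_EXTERNAL,cv2.CHAIN_APPROX_NONE); c=max(cs,key=cv2.contourArea)
h=cv2.convexHull(c); (a,b),ax,an=cv2.fitEllipse(h); print("ellipse",a,b,ax,an)
W=onplane("wrist",h.reshape(-1,2),0.114,o)[:,:2]; print(cv2.minEnclosingCircle((W*1000).astype(np.float32)), W.min(0),W.max(0))
print(onplane("wrist",[(a,b)],0.114,o)); P=cloud("wrist",d,o); print(np.nanmedian(P[125:150,265:290].reshape(-1,3),axis=0))
# Corners subset rect
W=[]
q=np.argwhere(w)[:,::-1]; W=onplane("wrist",q,0.07,o)[:,:2]*1000
print(cv2.minAreaRect(W.astype(np.float32)))
cv2.imwrite("pics/jarv.png",cv2.resize(p[80:190,225:335,::-1],None,fx=5,fy=5,interpolation=cv2.INTER_CUBIC))
E
python3 jar.py
```

```text
108 [280  95] [0.52025099 0.24459287]
63 [238 137] [0.47079513 0.27686482]
56 [315 139] [0.48700814 0.19970997]
29 [275 175] [0.4413445  0.23099257]
ellipse 274.4440002441406 143.36279296875 (52.390769958496094, 60.407379150390625) 109.36344909667969
((474.006103515625, 239.75347900390625), 27.28131866455078) [0.4521492  0.21282378] [0.47980748 0.26668319]
[[0.47559785 0.23951687 0.114     ]]
[0.48145801 0.23858605 0.11458063]
((481.0305480957031, 238.61871337890625), (59.5114860534668, 59.38357925415039), 56.396968841552734)
```

View pics/jarv.png

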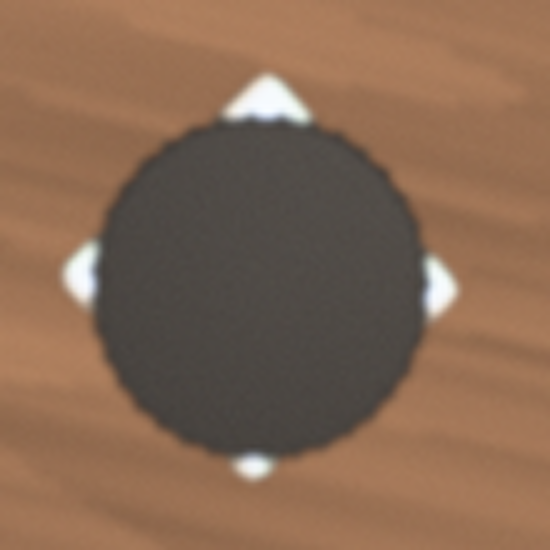

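```bash
python3 - <<'E'
from h import *
for n,z in (("scene0","scene"),("side0","side"),("jar1","wrist")):
    o,p,d=load(n); P=cloud(z,d,o); m=(abs(P[...,2]-.115)<.004)&(np.hypot(P[...,0]-.482,P[...,1]-.239)<.04)&(p.max(2)<110)
    s=P[m][:,:2]*1000; print(n,len(s),cv2.minEnclosingCircle(s.astype(np.float32)), np.median(P[m][:,2]))
E
```

```text
scene0 394 ((481.4293212890625, 237.7116241455078), 31.058351516723633) 0.11450774242135275
side0 685 ((479.7829284667969, 240.70925903320312), 30.577058792114258) 0.1165672790064396
jar1 3584 ((480.68408203125, 238.72447204589844), 30.031320571899414) 0.1145571557153551
```

Emit:
step_arm:
  steps:
    - {"x":0.034,"y":0.001,"z":0,"ax":0,"ay":0,"az":0,"claw":0.094}
    - {"x":0.033,"y":0.001,"z":0,"ax":0,"ay":0,"az":0,"claw":0.094}
    - {"x":0,"y":0,"z":0.02,"ax":0,"ay":0,"az":0,"claw":0.094}
    - {"x":0,"y":0,"z":0.02,"ax":0,"ay":0,"az":0,"claw":0.094}
    - {"x":0,"y":0,"z":0,"ax":0,"ay":0,"az":0,"claw":0.094}

```text
time_s: 2.92
ee_pos: [0.4856, 0.2306, 0.1638]
eef_rot: [-3.138, -0.002, 0.223]
force: [-0.3, -0.5, 0.5]
grip_width: 0.0937
```

```bash
python3 - <<'E'
from h import *
o=ctrl.get_obs();print(o["ee_pos"],o["eef_rot"],o["qpos"])
E
```

```text
[0.48555678 0.23057517 0.16384581] [-3.13820521e+00 -1.94751132e-03  2.22654834e-01] [0.37365509 0.30840661 1.61002782 0.00325326 1.22072501 1.72068125]
```

Emit:
step_arm:
  steps:
    - {"x":-0.003,"y":-0.0085,"z":0,"ax":0,"ay":0,"az":0,"claw":0.094}
    - {"x":0,"y":0,"z":0.02,"ax":0,"ay":0,"az":0,"claw":0.094}
    - {"x":0,"y":0,"z":0.02,"ax":0,"ay":0,"az":0,"claw":0.094}
    - {"x":0,"y":0,"z":0,"ax":0,"ay":0,"az":0,"claw":0.094}

```text
time_s: 3.25
ee_pos: [0.4817, 0.236, 0.1269]
eef_rot: [-3.138, -0.005, 0.217]
force: [-0.3, -0.5, -0.8]
grip_width: 0.0942
```

Emit:
step_arm:
  steps:
    - {"x":0,"y":-0.003,"z":0.016,"ax":0,"ay":0,"az":0,"claw":0.094}
    - {"x":0,"y":0,"z":0.016,"ax":0,"ay":0,"az":0,"claw":0.094}
    - {"x":0,"y":0,"z":0.014,"ax":0,"ay":0,"az":0,"claw":0.094}
    - {"x":0,"y":0,"z":0,"ax":0,"ay":0,"az":0,"claw":0.094}

```text
time_s: 3.58
ee_pos: [0.4828, 0.2396, 0.0869]
eef_rot: [-3.136, -0.012, 0.215]
force: [-0.0, 0.1, -0.2]
grip_width: 0.0937
```

```bash
cat >> h.py <<'E'
def delta(pos,yawdeg):
    o=ctrl.get_obs(); Rt=R.from_euler("xyz",o["eef_rot"]); Rd=R.from_euler("xyz",[np.pi,0,np.radians(yawdeg)])
    print("t",round(o["time_s"],2),"pos",np.round(o["ee_pos"],4),"yaw",round(np.degrees(o["eef_rot"][2]),2),"F",np.round(o["force"],1),"M",np.round(o["moment"],2),"w",round(o["grip_width"],4),"q",np.round(o["qpos"],3))
    print("d mm",np.round(Rt.inv().apply(np.array(pos)-o["ee_pos"])*1000,1),"rot deg",np.round((Rt.inv()*Rd).as_rotvec(degrees=True),2), "tilt",np.round(np.degrees(Rt.apply([0,0,1])[:2]),2))
E
python3 - <<'E'
from h import *
delta([.481,.2385,.08],13)
E
```

```text
t 3.58 pos [0.4828 0.2396 0.0869] yaw 12.31 F [-0.   0.1 -0.2] M [-0.02 -0.03 -0.02] w 0.0937 q [0.391 0.397 1.686 0.003 1.046 1.746]
d mm [-2.1  0.7  6.9] rot deg [-0.29 -0.71 -0.69] tilt [0.63 0.44]
```

Emit:
step_arm:
  steps:
    - {"x":-0.001,"y":0.001,"z":0.005,"ax":-0.3,"ay":-0.7,"az":0,"claw":0.094}
    - {"x":0,"y":0,"z":0,"ax":0,"ay":0,"az":0,"claw":0.094}

```text
time_s: 3.75
ee_pos: [0.4828, 0.2385, 0.0849]
eef_rot: [3.141, -0.002, 0.214]
force: [-0.6, 0.2, 0.4]
grip_width: 0.0941
```

```bash
python3 - <<'E'
from h import *
delta([.481,.2385,.08],13)
E
```

```text
t 3.75 pos [0.4828 0.2385 0.0849] yaw 12.28 F [-0.6  0.2  0.4] M [-0.03  0.04  0.  ] w 0.0941 q [ 0.391  0.405  1.679 -0.     1.055  1.748]
d mm [-1.7 -0.3  4.9] rot deg [ 0.01 -0.09 -0.72] tilt [0.09 0.01]
```

Emit:
step_arm:
  steps:
    - {"x":-0.003,"y":0,"z":0.007,"ax":0,"ay":-0.1,"az":0,"claw":0.094}
    - {"x":0,"y":0,"z":0,"ax":0,"ay":0,"az":0,"claw":0.094}

```text
time_s: 3.92
ee_pos: [0.4806, 0.2382, 0.0797]
eef_rot: [-3.141, -0.003, 0.214]
force: [-0.7, -0.7, -1.3]
grip_width: 0.0939
```

```bash
python3 - <<'E'
from h import *
delta([.481,.2385,.08],13)
E
```

```text
t 3.92 pos [0.4806 0.2382 0.0797] yaw 12.27 F [-0.7 -0.7 -1.3] M [ 0.01  0.02 -0.02] w 0.0939 q [ 0.392  0.407  1.69  -0.     1.041  1.749]
d mm [ 0.5 -0.2 -0.3] rot deg [-0.02 -0.15 -0.73] tilt [0.14 0.05]
```

Now close on the cap.

Emit:
step_arm:
  steps:
    - {"x":0,"y":0,"z":0,"ax":0,"ay":0,"az":0,"claw":0.05}
    - {"x":0,"y":0,"z":0,"ax":0,"ay":0,"az":0,"claw":0.05}
    - {"x":0,"y":0,"z":0,"ax":0,"ay":0,"az":0,"claw":0.05}
    - {"x":0,"y":0,"z":0,"ax":0,"ay":0,"az":0,"claw":0.05}
    - {"x":0,"y":0,"z":0,"ax":0,"ay":0,"az":0,"claw":0.05}
  grip_force: 60

```text
time_s: 4.33
ee_pos: [0.4811, 0.2384, 0.0814]
eef_rot: [-3.141, -0.005, 0.214]
force: [-1.2, 1.5, -0.3]
grip_width: 0.0641
```

```bash
python3 - <<'E'
from h import *
delta([.481,.2385,.08],12.27)
E
```

```text
t 4.33 pos [0.4811 0.2384 0.0814] yaw 12.26 F [-1.2  1.5 -0.3] M [ 0.37  0.03 -0.04] w 0.0641 q [ 0.392  0.405  1.689 -0.     1.043  1.749]
d mm [-0.  -0.1  1.4] rot deg [-0.04 -0.27 -0.01] tilt [0.25 0.1 ]
```

Emit:
step_arm:
  steps:
    - {"x":0,"y":0,"z":0,"ax":0,"ay":0,"az":0,"claw":0.03}
    - {"x":0,"y":0,"z":0,"ax":0,"ay":0,"az":0,"claw":0.03}
    - {"x":0,"y":0,"z":0,"ax":0,"ay":0,"az":0,"claw":0.03}

```text
time_s: 4.58
ee_pos: [0.481, 0.2392, 0.0816]
eef_rot: [-3.139, -0.005, 0.214]
force: [-0.1, 2.2, -1.6]
grip_width: 0.0593
```

```bash
python3 - <<'E'
from h import *
delta([.481,.2385,.08],12.27)
E
```

```text
t 4.58 pos [0.481  0.2392 0.0816] yaw 12.26 F [-0.1  2.2 -1.6] M [ 0.44  0.08 -0.01] w 0.0593 q [3.930e-01 4.050e-01 1.689e+00 1.000e-03 1.043e+00 1.749e+00]
d mm [-0.1  0.7  1.6] rot deg [-0.13 -0.29 -0.01] tilt [0.26 0.19]
```

Emit:
step_arm:
  steps:
    - {"x":0,"y":0,"z":-0.015,"ax":-0.1,"ay":-0.3,"az":0,"claw":0.03}
    - {"x":0,"y":0,"z":-0.025,"ax":0,"ay":0,"az":0,"claw":0.03}
    - {"x":0,"y":0,"z":-0.03,"ax":0,"ay":0,"az":0,"claw":0.03}
    - {"x":0,"y":0,"z":-0.03,"ax":0,"ay":0,"az":0,"claw":0.03}
    - {"x":0,"y":0,"z":0,"ax":0,"ay":0,"az":0,"claw":0.03}

```text
time_s: 5.0
ee_pos: [0.4782, 0.2371, 0.1801]
eef_rot: [3.138, 0.013, 0.214]
force: [0.5, 0.6, -5.1]
grip_width: 0.0596
```

```bash
python3 - <<'E'
from h import *
delta([.536,-.1457,.16],45)
snap("wrist","lift1"); snap("side","lift1s")
E
```

```text
t 5.0 pos [0.4782 0.2371 0.1801] yaw 12.27 F [ 0.5  0.6 -5.1] M [ 0.09 -0.15  0.03] w 0.0596 q [ 0.392  0.294  1.589 -0.002  1.272  1.75 ]
d mm [-24.6 386.3  21.9] rot deg [ -0.     0.79 -32.73] tilt [-0.68 -0.37]
```

View pics/lift1.png

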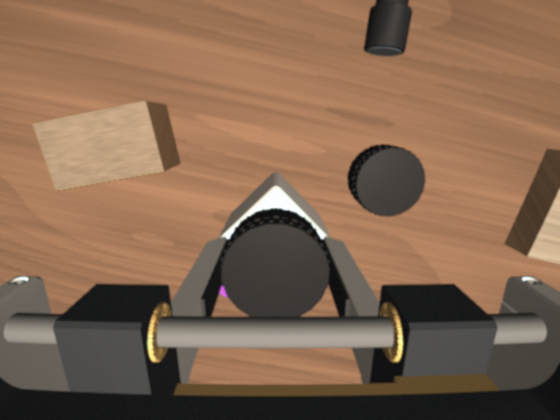

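View pics/lift1s.png

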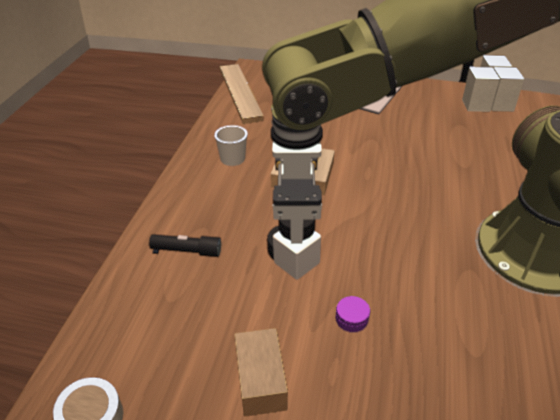

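```bash
python3 - <<'E'
from h import *
o,p,d=load("lift1")
cv2.imwrite("pics/l1c.png",cv2.resize(p[160:250,210:345,::-1],None,fx=5,fy=5,interpolation=cv2.INTER_CUBIC))
P=cloud("wrist",d,o)
for q in [(250,222),(276,195),(305,222)]: print(P[q[1],q[0]], p[q[1],q[0]])
E
```

```text
[0.50123145 0.25534626 0.20023551] [29 27 25]
[0.51213217 0.24258095 0.16936229] [252 254 255]
[0.50616446 0.22441413 0.1953831 ] [19 18 18]
```

View pics/l1c.png

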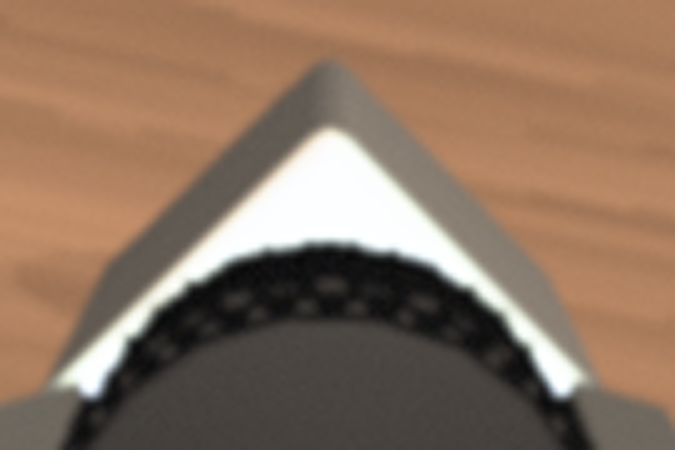

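```bash
cat > jy.py <<'E'
from h import *
import sys
def jaryaw(name,box,apexu,tcpoff=.0116,thr=200):
    o,p,d=load(name); u0,v0,u1,v1=box
    w=(p.min(2)>thr); z=o["ee_pos"][2]-tcpoff
    L=[];Rr=[]
    for v in range(v0,v1):
        us=np.where(w[v,u0:u1])[0]
        if len(us): 
            L.append((us[0]+u0-.5,v)); Rr.append((us[-1]+u0+.5,v))
    out=[]
    for e in (L,Rr):
        W=onplane("wrist",e,z,o)[:,:2]
        vx,vy,x,y=cv2.fitLine((W*1000).astype(np.float32),cv2.DIST_HUBER,0,.01,.01).ravel()
        out.append((np.degrees(np.arctan2(vy,vx))%90,np.array([x,y]),np.array([vx,vy])))
    tcp=o["ee_pos"][:2]*1000
    for a,q,dv in out: print("edge yaw mod90",round(a,2),"dist of tcp from edge mm",round(float(abs(np.cross(tcp-q,dv))),2))
    print("tool yaw",np.degrees(o["eef_rot"][2]),"rel",[round((a-np.degrees(o["eef_rot"][2]))%90,2) for a,_,_ in out])
if __name__=="__main__": jaryaw("lift1",(215,180,335,232),276); 
E
sed -i 's/jaryaw("lift1",(215,180,335,232),276)/jaryaw("lift1",(215,190,335,232),276)/' jy.py; python3 jy.py 2>/dev/null
```

```text
edge yaw mod90 56.05 dist of tcp from edge mm 28.51
edge yaw mod90 56.71 dist of tcp from edge mm 30.07
tool yaw 12.265503258129662 rel [np.float64(43.78), np.float64(44.44)]
```

Emit:
step_arm:
  steps:
    - {"x":0,"y":0,"z":0,"ax":0,"ay":0.7,"az":-6.6,"claw":0.03}
    - {"x":0,"y":0,"z":0,"ax":0,"ay":0,"az":-6.6,"claw":0.03}
    - {"x":0,"y":0,"z":0,"ax":0,"ay":0,"az":-6.6,"claw":0.03}
    - {"x":0,"y":0,"z":0,"ax":0,"ay":0,"az":-6.6,"claw":0.03}
    - {"x":0,"y":0,"z":0,"ax":0,"ay":0,"az":-6.6,"claw":0.03}

```text
time_s: 5.52
ee_pos: [0.4721, 0.234, 0.1617]
eef_rot: [-3.135, 0.025, 0.81]
force: [0.6, -0.2, -5.2]
grip_width: 0.0594
```

```bash
python3 - <<'E'
from h import *
delta([.536,-.1457,.16],45)
E
```

```text
t 5.52 pos [0.4721 0.234  0.1617] yaw 46.41 F [ 0.6 -0.2 -5.2] M [ 0.03 -0.15 -0.02] w 0.0594 q [ 0.393  0.304  1.621 -0.004  1.242  1.155]
d mm [-230.8  308.1    5.3] rot deg [-0.38  1.43  1.41] tilt [-1.27 -0.76]
```

Emit:
step_arm:
  steps:
    - {"x":-0.019,"y":0.025,"z":-0.008,"ax":-0.2,"ay":0.8,"az":0.5,"claw":0.03}
    - {"x":-0.019,"y":0.025,"z":-0.006,"ax":0,"ay":0.4,"az":0,"claw":0.03}
    - {"x":-0.019,"y":0.025,"z":-0.004,"ax":0,"ay":0.3,"az":0,"claw":0.03}
    - {"x":-0.019,"y":0.025,"z":-0.004,"ax":0,"ay":0.3,"az":0,"claw":0.03}
    - {"x":-0.019,"y":0.025,"z":-0.004,"ax":0,"ay":0.3,"az":0,"claw":0.03}

```text
time_s: 5.93
ee_pos: [0.4918, 0.077, 0.1736]
eef_rot: [-3.126, 0.005, 0.819]
force: [0.4, 0.3, -5.1]
grip_width: 0.0592
```

```bash
python3 - <<'E'
from h import *
delta([.536,-.1457,.16],45)
E
```

```text
t 5.93 pos [0.4918 0.077  0.1736] yaw 46.92 F [ 0.4  0.3 -5.1] M [ 0.02 -0.15  0.02] w 0.0592 q [0.077 0.222 1.696 0.009 1.238 0.826]
d mm [-132.4  184.6   11.4] rot deg [-0.9   0.32  1.91] tilt [-0.87  0.4 ]
```

Emit:
step_arm:
  steps:
    - {"x":-0.022,"y":0.031,"z":-0.003,"ax":-0.6,"ay":0.4,"az":1.0,"claw":0.03}
    - {"x":-0.022,"y":0.031,"z":-0.003,"ax":-0.3,"ay":0.2,"az":0.5,"claw":0.03}
    - {"x":-0.022,"y":0.031,"z":-0.003,"ax":-0.2,"ay":0.2,"az":0,"claw":0.03}
    - {"x":-0.022,"y":0.031,"z":-0.003,"ax":-0.2,"ay":0.2,"az":0,"claw":0.03}
    - {"x":-0.018,"y":0.025,"z":-0.003,"ax":-0.2,"ay":0.2,"az":0,"claw":0.03}

```text
time_s: 6.35
ee_pos: [0.5196, -0.1116, 0.1749]
eef_rot: [-3.138, -0.005, 0.792]
force: [0.6, 0.0, -5.5]
grip_width: 0.0593
```

```bash
python3 - <<'E'
from h import *
delta([.536,-.1457,.16],45)
E
```

```text
t 6.35 pos [ 0.5196 -0.1116  0.1749] yaw 45.38 F [ 0.6  0.  -5.5] M [-0.   -0.06  0.05] w 0.0593 q [-0.283  0.286  1.612  0.006  1.244  0.493]
d mm [-12.8  35.7  14.8] rot deg [-0.18 -0.26  0.38] tilt [0.05 0.31]
```

Emit:
step_arm:
  steps:
    - {"x":-0.007,"y":0.02,"z":0,"ax":-0.1,"ay":0,"az":0.3,"claw":0.03}
    - {"x":-0.004,"y":0.012,"z":0,"ax":0,"ay":0.1,"az":0,"claw":0.03}
    - {"x":0,"y":0,"z":0,"ax":0,"ay":0.1,"az":0,"claw":0.03}

```text
time_s: 6.6
ee_pos: [0.5323, -0.1489, 0.1673]
eef_rot: [-3.132, -0.003, 0.781]
force: [-0.6, -0.3, -4.8]
grip_width: 0.0593
```

```bash
python3 - <<'E'
from h import *
delta([.536,-.1457,.15],45)
E
```

```text
t 6.6 pos [ 0.5323 -0.1489  0.1673] yaw 44.72 F [-0.6 -0.3 -4.8] M [-0.06 -0.01  0.08] w 0.0593 q [-0.342  0.344  1.555  0.007  1.251  0.446]
d mm [ 4.8  0.5 17.3] rot deg [-0.55 -0.15 -0.28] tilt [-0.28  0.5 ]
```

Emit:
step_arm:
  steps:
    - {"x":0.004,"y":0,"z":0.007,"ax":-0.5,"ay":-0.1,"az":-0.2,"claw":0.03}
    - {"x":0.001,"y":0,"z":0.006,"ax":0,"ay":0,"az":0,"claw":0.03}

```text
time_s: 6.77
ee_pos: [0.5351, -0.1444, 0.1511]
eef_rot: [-3.138, 0.0, 0.784]
force: [0.4, 0.9, -5.8]
grip_width: 0.0593
```

```bash
python3 - <<'E'
from h import *
snap("wrist","ins1");snap("side","ins1s")
delta([.536,-.1457,.15],45)
E
```

```text
t 6.87 pos [ 0.5347 -0.144   0.1509] yaw 44.94 F [-0.  -0.7 -5.4] M [-0.01 -0.02  0.04] w 0.0591 q [-3.300e-01  3.610e-01  1.571e+00  1.000e-03  1.215e+00  4.560e-01]
d mm [-0.3  2.1  0.9] rot deg [-0.3   0.06 -0.06] tilt [-0.26  0.17]
```

View pics/ins1.png

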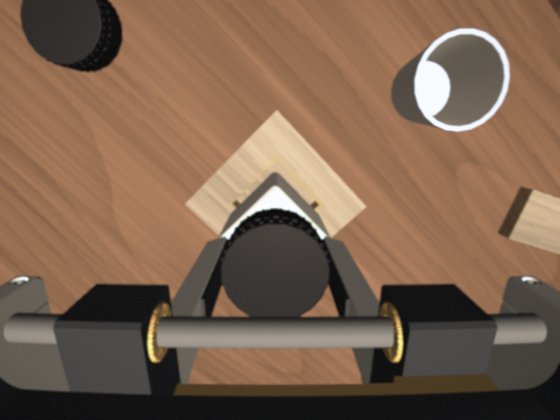

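```bash
cat > ins.py <<'E'
from h import *
from jy import jaryaw
import sys
n=sys.argv[1]
jaryaw(n,(215,190,335,232),276)
o,p,d=load(n); b=p[...,2].astype(int)
def line(rows,side):
    pts=[]
    for v in rows:
        r=cv2.GaussianBlur(p[...,2],(3,3),0)[v].astype(int)>(105)
        us=np.where(r[150:400])[0]
        if len(us): pts.append((us[0]+149.5 if side=="L" else us[-1]+150.5,v))
    W=onplane("wrist",pts,0.04,o)[:,:2]*1000
    vx,vy,x,y=cv2.fitLine(W.astype(np.float32),cv2.DIST_HUBER,0,.01,.01).ravel()
    return np.degrees(np.arctan2(vy,vx))%90,np.array([x,y]),np.array([vx,vy])
A=line(range(125,195),"L");B=line(range(125,195),"R")
print("block edges",A[0],B[0]); t=o["ee_pos"][:2]*1000
for e in (A,B): print("tcp from edge",float(abs(np.cross(t-e[1],e[2]))),e[1],e[2])
M=np.array([[A[2][0],-B[2][0]],[A[2][1],-B[2][1]]]); s=np.linalg.solve(M,B[1]-A[1]); c=A[1]+s[0]*A[2]; print("corner",c)
print(t)
E
python3 ins.py ins1 2>/dev/null
```

```text
edge yaw mod90 88.7 dist of tcp from edge mm 28.1
edge yaw mod90 89.42 dist of tcp from edge mm 29.24
tool yaw 44.897367511761 rel [np.float64(43.8), np.float64(44.52)]
block edges 89.35483 89.29974
tcp from edge 65.03902032211795 [536.16693 -79.37044] [ 0.9999366  -0.01126012]
tcp from edge 66.7802198368748 [ 601.89954 -147.2468 ] [0.01222135 0.9999253 ]
corner [602.72    -80.11988]
[ 535.14909681 -144.40212128]
```

Emit:
step_arm:
  steps:
    - {"x":0.001,"y":0.002,"z":0.008,"ax":-0.2,"ay":0.0,"az":0,"claw":0.03}
    - {"x":0,"y":0,"z":0.008,"ax":0,"ay":0,"az":0,"claw":0.03}

```text
time_s: 7.03
ee_pos: [0.5375, -0.1431, 0.1351]
eef_rot: [3.141, -0.0, 0.787]
force: [0.1, 0.1, -5.9]
grip_width: 0.0597
```

```bash
python3 - <<'E'
from h import *
delta([.5366,-.1443,.0936],45)
E
```

```text
t 7.03 pos [ 0.5375 -0.1431  0.1351] yaw 45.09 F [ 0.1  0.1 -5.9] M [ 0.06 -0.05  0.01] w 0.0597 q [-0.326  0.38   1.584 -0.     1.177  0.458]
d mm [-1.5  0.2 41.5] rot deg [ 0.02 -0.    0.09] tilt [ 0.02 -0.02]
```

Emit:
step_arm:
  steps:
    - {"x":-0.0015,"y":0,"z":0.006,"ax":0,"ay":0,"az":0,"claw":0.03}
    - {"x":0,"y":0,"z":0.004,"ax":0,"ay":0,"az":0,"claw":0.03}

```text
time_s: 7.2
ee_pos: [0.5361, -0.1431, 0.1231]
eef_rot: [-3.141, 0.0, 0.788]
force: [-0.4, -0.8, -6.0]
grip_width: 0.0592
```

```bash
python3 - <<'E'
from h import *
delta([.5366,-.1443,.0936],45)
E
```

```text
t 7.2 pos [ 0.5361 -0.1431  0.1231] yaw 45.18 F [-0.4 -0.8 -6. ] M [-0.02 -0.02  0.  ] w 0.0592 q [-0.327  0.391  1.599 -0.     1.152  0.456]
d mm [-0.5  1.2 29.5] rot deg [-0.03  0.02  0.18] tilt [-0.04  0.  ]
```

Emit:
step_arm:
  steps:
    - {"x":0,"y":0.001,"z":0.003,"ax":0,"ay":0,"az":0,"claw":0.03}
    - {"x":0,"y":0,"z":0.004,"ax":0,"ay":0,"az":0,"claw":0.03}

```text
time_s: 7.37
ee_pos: [0.5367, -0.1436, 0.1151]
eef_rot: [-3.141, 0.001, 0.789]
force: [-0.7, -0.3, -5.9]
grip_width: 0.0594
```

```bash
python3 - <<'E'
from h import *
delta([.5366,-.1443,.0936],45)
E
```

```text
t 7.37 pos [ 0.5367 -0.1436  0.1151] yaw 45.2 F [-0.7 -0.3 -5.9] M [ 0.02 -0.06 -0.02] w 0.0594 q [-0.327  0.402  1.604 -0.     1.136  0.455]
d mm [-0.5  0.4 21.5] rot deg [-0.05  0.03  0.2 ] tilt [-0.05  0.01]
```

Emit:
step_arm:
  steps:
    - {"x":0,"y":0,"z":0.003,"ax":0,"ay":0,"az":0,"claw":0.03}
    - {"x":0,"y":0,"z":0.004,"ax":0,"ay":0,"az":0,"claw":0.03}

```text
time_s: 7.53
ee_pos: [0.5368, -0.1437, 0.1075]
eef_rot: [-3.141, 0.0, 0.789]
force: [0.3, 0.7, -5.8]
grip_width: 0.0595
```

```bash
python3 - <<'E'
from h import *
delta([.5366,-.1443,.0936],45)
E
```

```text
t 7.53 pos [ 0.5368 -0.1437  0.1075] yaw 45.18 F [ 0.3  0.7 -5.8] M [-0.03 -0.04 -0.  ] w 0.0595 q [-0.328  0.412  1.61  -0.     1.12   0.455]
d mm [-0.5  0.3 13.9] rot deg [-0.03  0.02  0.18] tilt [-0.04  0.01]
```

Emit:
step_arm:
  steps:
    - {"x":0,"y":0,"z":0.004,"ax":0,"ay":0,"az":0,"claw":0.03}
    - {"x":0,"y":0,"z":0.004,"ax":0,"ay":0,"az":0,"claw":0.03}

```text
time_s: 7.7
ee_pos: [0.5369, -0.1438, 0.0988]
eef_rot: [-3.141, 0.0, 0.788]
force: [0.2, 0.2, -6.7]
grip_width: 0.0599
```

Emit:
step_arm:
  steps:
    - {"x":0,"y":0,"z":0.003,"ax":0,"ay":0,"az":0,"claw":0.03}
    - {"x":0,"y":0,"z":0.003,"ax":0,"ay":0,"az":0,"claw":0.03}

```text
time_s: 7.87
ee_pos: [0.537, -0.1441, 0.0924]
eef_rot: [3.141, 0.0, 0.788]
force: [-4.4, 0.0, 9.1]
grip_width: 0.0598
```

```bash
python3 - <<'E'
from h import *
delta([.5366,-.1443,.0936],45)
E
```

```text
t 7.87 pos [ 0.537  -0.1441  0.0924] yaw 45.17 F [-4.4  0.   9.1] M [0.2  0.58 0.02] w 0.0598 q [-0.328  0.431  1.622 -0.     1.089  0.455]
d mm [-0.4 -0.1 -1.2] rot deg [0.02 0.01 0.17] tilt [ 0.01 -0.02]
```

Emit:
step_arm:
  steps:
    - {"x":0,"y":0,"z":0.001,"ax":0,"ay":0,"az":-4,"claw":0.03}
    - {"x":0,"y":0,"z":0.001,"ax":0,"ay":0,"az":-5,"claw":0.03}

```text
time_s: 8.03
ee_pos: [0.5376, -0.1443, 0.0922]
eef_rot: [3.139, -0.001, 0.946]
force: [-10.6, 3.4, 12.0]
grip_width: 0.0595
```

```bash
python3 - <<'E'
from h import *
delta([.5366,-.1443,.0924],45)
E
```

```text
t 8.03 pos [ 0.5376 -0.1443  0.0922] yaw 54.19 F [-10.6   3.4  12. ] M [ 0.71  1.97 -0.81] w 0.0595 q [-0.328  0.431  1.622  0.     1.086  0.297]
d mm [-0.6 -0.8 -0.2] rot deg [ 0.12 -0.05  9.19] tilt [ 0.13 -0.04]
```

Emit:
step_arm:
  steps:
    - {"x":0,"y":-0.001,"z":0,"ax":0,"ay":0,"az":-6,"claw":0.03}
    - {"x":0,"y":0,"z":0.001,"ax":0,"ay":0,"az":-6,"claw":0.03}

```text
time_s: 8.2
ee_pos: [0.5367, -0.1439, 0.0929]
eef_rot: [3.139, -0.001, 1.161]
force: [-9.7, 2.6, 16.3]
grip_width: 0.0596
```

```bash
python3 - <<'E'
from h import *
delta([.5366,-.1443,.0924],45)
snap("wrist","uns1")
E
```

```text
t 8.2 pos [ 0.5367 -0.1439  0.0929] yaw 66.55 F [-9.7  2.6 16.3] M [ 0.1   1.72 -0.9 ] w 0.0596 q [-0.328  0.428  1.624  0.     1.086  0.081]
d mm [-0.4  0.1  0.5] rot deg [ 0.14 -0.07 21.55] tilt [ 0.15 -0.03]
```

View pics/uns1.png

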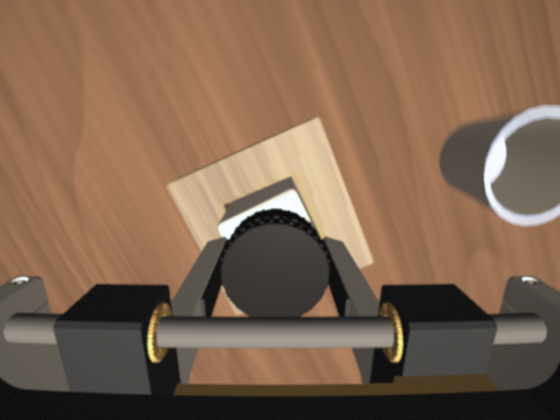

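Emit:
step_arm:
  steps:
    - {"x":0,"y":-0.001,"z":0,"ax":0,"ay":0,"az":-6,"claw":0.03}
    - {"x":0,"y":0,"z":0.001,"ax":0,"ay":0,"az":-6,"claw":0.03}
    - {"x":0,"y":0,"z":0.001,"ax":0,"ay":0,"az":-6,"claw":0.03}
    - {"x":0,"y":0,"z":0,"ax":0,"ay":0,"az":-6,"claw":0.03}
    - {"x":0,"y":0,"z":0,"ax":0,"ay":0,"az":-6,"claw":0.03}

```text
time_s: 8.67
ee_pos: [0.5358, -0.1436, 0.0939]
eef_rot: [3.137, -0.0, 1.708]
force: [-1.3, 0.6, -4.3]
grip_width: 0.0594
```

```bash
python3 - <<'E'
from h import *
delta([.5366,-.1443,.0924],45)
E
```

```text
t 8.67 pos [ 0.5358 -0.1436  0.0939] yaw 97.86 F [-1.3  0.6 -4.3] M [-0.01  0.27 -0.96] w 0.0594 q [-0.329  0.424  1.628  0.003  1.086 -0.468]
d mm [-0.8  0.7  1.5] rot deg [ 0.25 -0.14 52.86] tilt [0.27 0.05]
```

Emit:
step_arm:
  steps:
    - {"x":0,"y":0,"z":0.002,"ax":0,"ay":0,"az":-3,"claw":0.03}
    - {"x":0,"y":0,"z":0.002,"ax":0,"ay":0,"az":-3,"claw":0.03}

```text
time_s: 8.83
ee_pos: [0.5364, -0.1439, 0.093]
eef_rot: [3.135, 0.001, 1.82]
force: [-12.7, 4.6, 20.3]
grip_width: 0.0595
```

```bash
python3 - <<'E'
from h import *
delta([.5366,-.1443,.0924],110)
E
```

```text
t 8.83 pos [ 0.5364 -0.1439  0.093 ] yaw 104.26 F [-12.7   4.6  20.3] M [ 0.44  2.06 -0.86] w 0.0595 q [-0.329  0.425  1.629  0.003  1.081 -0.58 ]
d mm [-0.4  0.1  0.6] rot deg [ 0.4   0.09 -5.74] tilt [0.41 0.04]
```

Emit:
step_arm:
  steps:
    - {"x":0,"y":0,"z":0.0005,"ax":0.2,"ay":0,"az":-2,"claw":0.03}
    - {"x":0,"y":0,"z":0.0005,"ax":0,"ay":0,"az":-2,"claw":0.03}

```text
time_s: 9.0
ee_pos: [0.536, -0.1438, 0.0936]
eef_rot: [3.138, 0.001, 1.892]
force: [-4.7, 1.5, 0.3]
grip_width: 0.0592
```

```bash
python3 - <<'E'
from h import *
delta([.5366,-.1443,.0924],110)
E
```

```text
t 9.0 pos [ 0.536  -0.1438  0.0936] yaw 108.41 F [-4.7  1.5  0.3] M [ 0.17  0.77 -0.87] w 0.0592 q [-0.329  0.425  1.627  0.002  1.086 -0.651]
d mm [-0.7  0.4  1.2] rot deg [ 0.19  0.05 -1.59] tilt [0.2  0.02]
```

Emit:
step_arm:
  steps:
    - {"x":0,"y":0,"z":0.001,"ax":0.2,"ay":0,"az":-2,"claw":0.03}

```text
time_s: 9.08
ee_pos: [0.5359, -0.1439, 0.0935]
eef_rot: [3.141, 0.001, 1.927]
force: [-6.1, 1.6, 8.2]
grip_width: 0.0594
```

```bash
python3 - <<'E'
from h import *
delta([.5366,-.1443,.0924],110)
E
```

```text
t 9.08 pos [ 0.5359 -0.1439  0.0935] yaw 110.44 F [-6.1  1.6  8.2] M [ 0.27  1.   -0.86] w 0.0594 q [-0.328  0.427  1.625 -0.     1.089 -0.685]
d mm [-0.6  0.5  1.1] rot deg [0.03 0.05 0.44] tilt [ 0.04 -0.04]
```

Emit:
step_arm:
  steps:
    - {"x":0,"y":0,"z":0.001,"ax":0,"ay":0,"az":-2,"claw":0.03}

```text
time_s: 9.17
ee_pos: [0.5359, -0.1439, 0.0934]
eef_rot: [3.141, 0.001, 1.963]
force: [-7.5, 2.9, 9.3]
grip_width: 0.0594
```

```bash
python3 - <<'E'
from h import *
delta([.5366,-.1443,.0924],110)
E
```

```text
t 9.17 pos [ 0.5359 -0.1439  0.0934] yaw 112.47 F [-7.5  2.9  9.3] M [ 0.33  1.22 -0.92] w 0.0594 q [-0.328  0.427  1.625 -0.     1.089 -0.72 ]
d mm [-0.6  0.4  1. ] rot deg [0.04 0.05 2.47] tilt [ 0.06 -0.03]
```

Emit:
step_arm:
  steps:
    - {"x":0,"y":0,"z":0.001,"ax":0,"ay":0,"az":-2,"claw":0.03}

```text
time_s: 9.25
ee_pos: [0.5359, -0.1439, 0.0934]
eef_rot: [3.14, 0.001, 1.998]
force: [-7.7, 2.2, 8.8]
grip_width: 0.0594
```

```bash
python3 - <<'E'
from h import *
delta([.5366,-.1443,.0924],110)
snap("wrist","uns2")
E
```

```text
t 9.25 pos [ 0.5359 -0.1439  0.0934] yaw 114.5 F [-7.7  2.2  8.8] M [ 0.37  1.21 -0.88] w 0.0594 q [-0.328  0.427  1.625  0.     1.088 -0.756]
d mm [-0.6  0.4  1. ] rot deg [0.06 0.05 4.5 ] tilt [ 0.08 -0.02]
```

View pics/uns2.png

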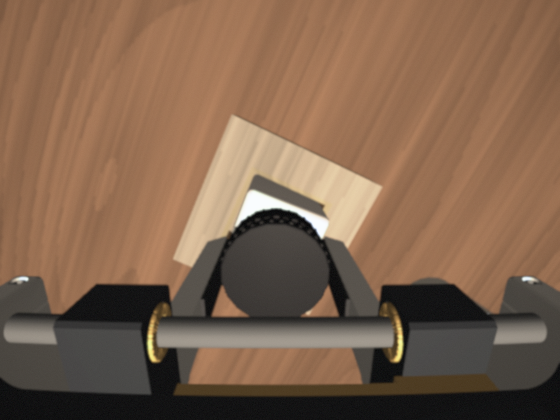

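Emit:
step_arm:
  steps:
    - {"x":0,"y":0,"z":0.001,"ax":0,"ay":0,"az":-1.5,"claw":0.03}

```text
time_s: 9.38
ee_pos: [0.5359, -0.1439, 0.0934]
eef_rot: [3.14, 0.001, 2.026]
force: [-6.9, 2.8, 8.3]
grip_width: 0.0596
```

```bash
python3 - <<'E'
from h import *
delta([.5366,-.1443,.0924],110)
E
```

```text
t 9.38 pos [ 0.5359 -0.1439  0.0934] yaw 116.1 F [-6.9  2.8  8.3] M [ 0.34  1.22 -0.88] w 0.0596 q [-0.329  0.426  1.626  0.     1.088 -0.784]
d mm [-0.7  0.4  1. ] rot deg [0.09 0.05 6.1 ] tilt [ 0.1  -0.01]
```

Emit:
step_arm:
  steps:
    - {"x":0,"y":0,"z":0.001,"ax":0,"ay":0,"az":-1.5,"claw":0.03}

```text
time_s: 9.47
ee_pos: [0.5359, -0.1439, 0.0934]
eef_rot: [3.14, 0.001, 2.053]
force: [-6.2, 2.4, 8.1]
grip_width: 0.0594
```

```bash
python3 - <<'E'
from h import *
delta([.5366,-.1443,.0924],110)
E
```

```text
t 9.47 pos [ 0.5359 -0.1439  0.0934] yaw 117.61 F [-6.2  2.4  8.1] M [ 0.3   1.26 -0.84] w 0.0594 q [-3.290e-01  4.260e-01  1.626e+00  1.000e-03  1.087e+00 -8.110e-01]
d mm [-0.7  0.4  1. ] rot deg [0.12 0.05 7.61] tilt [0.13 0.  ]
```

```bash
python3 - <<'E'
from h import *
snap("wrist","uns3")
ims=[]
for n in ("ins1","uns1","uns2","uns3"):
    p=load(n)[1]; ims.append(cv2.resize(p[200:240,212:342,::-1],None,fx=6,fy=3.5,interpolation=cv2.INTER_CUBIC))
cv2.imwrite("pics/ribs.png",cv2.convertScaleAbs(np.vstack(ims),alpha=2))
# polar profile
g=[]
o=load("ins1")
for n in ("ins1","uns1","uns2","uns3"):
    p=cv2.cvtColor(load(n)[1],cv2.COLOR_RGB2GRAY)
    pol=cv2.warpPolar(p,(80,1440),(275,268),80,cv2.WARP_POLAR_LINEAR)
    g.append(pol)
E
```

```text
(no output)
```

View pics/ribs.png

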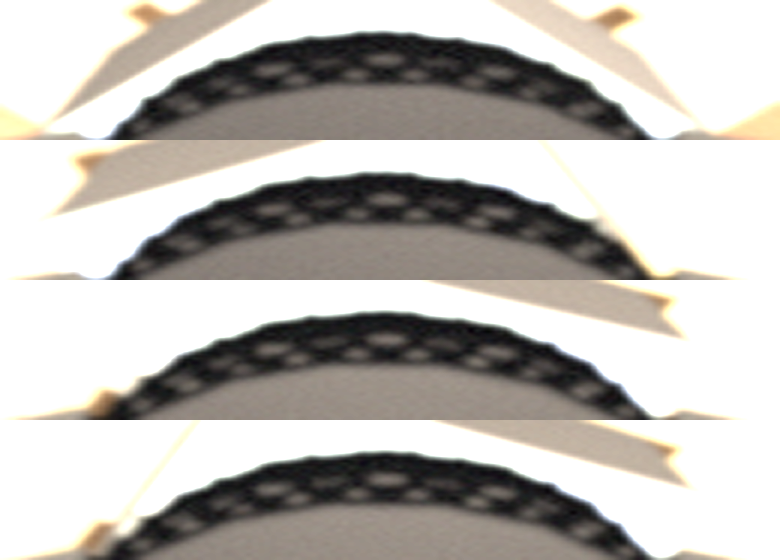

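```bash
python3 - <<'E' 2>/dev/null
from h import *
for n in ("uns1","uns2","uns3"):
    o,p,d=load(n); y=np.degrees(o["eef_rot"][2])
    # top edge of white region: for each column first row of white
    w=p.min(2)>200
    pts=[]
    for u in range(225,325):
        vs=np.where(w[180:240,u])[0]
        if len(vs): pts.append((u,vs[0]+179.5))
    W=onplane("wrist",pts,o["ee_pos"][2]-.0116,o)[:,:2]*1000
    ang=[]
    # RANSAC-ish: use dominant line via huber on central half
    k=len(W)
    for s in (slice(k//6,k//2),slice(k//3,2*k//3),slice(k//2,5*k//6)):
        vx,vy,_,_=cv2.fitLine(W[s].astype(np.float32),cv2.DIST_HUBER,0,.01,.01).ravel(); ang.append(round(float(np.degrees(np.arctan2(vy,vx))%90),2))
    # block far edge
    b=cv2.GaussianBlur(p[...,2],(3,3),0)>105; q=[]
    for u in range(240,310):
        vs=np.where(b[100:200,u])[0]
        if len(vs): q.append((u,vs[0]+99.5))
    B=onplane("wrist",q,.04,o)[:,:2]*1000
    vx,vy,_,_=cv2.fitLine(B.astype(np.float32),cv2.DIST_HUBER,0,.01,.01).ravel()
    print(n,round(y,2),"jar",ang,"block",round(float(np.degrees(np.arctan2(vy,vx))%90),2))
E
```

```text
uns1 66.55 jar [2.64, 2.87, 2.12] block 0.22
uns2 114.5 jar [2.6, 2.02, 2.02] block 89.51
uns3 117.61 jar [3.74, 1.7, 1.71] block 89.41
```

Emit:
step_arm:
  steps:
    - {"x":0,"y":0,"z":0.0005,"ax":0,"ay":0,"az":-1.5,"claw":0.03}

```text
time_s: 9.6
ee_pos: [0.5358, -0.1438, 0.0936]
eef_rot: [3.139, 0.001, 2.08]
force: [-4.6, 1.0, 0.8]
grip_width: 0.0598
```

```bash
python3 - <<'E'
from h import *
delta([.5366,-.1443,.0924],110)
E
```

```text
t 9.6 pos [ 0.5358 -0.1438  0.0936] yaw 119.15 F [-4.6  1.   0.8] M [ 0.21  0.71 -0.94] w 0.0598 q [-3.290e-01  4.260e-01  1.626e+00  1.000e-03  1.088e+00 -8.380e-01]
d mm [-0.8  0.5  1.2] rot deg [0.13 0.03 9.15] tilt [0.13 0.02]
```

Emit:
step_arm:
  steps:
    - {"x":0,"y":0,"z":0.0005,"ax":0.1,"ay":0,"az":-1.5,"claw":0.03}

```text
time_s: 9.68
ee_pos: [0.5357, -0.1439, 0.0936]
eef_rot: [3.141, 0.001, 2.106]
force: [-4.1, 1.6, 0.3]
grip_width: 0.0596
```

```bash
python3 - <<'E'
from h import *
delta([.5366,-.1443,.0924],110)
E
```

```text
t 9.68 pos [ 0.5357 -0.1439  0.0936] yaw 120.65 F [-4.1  1.6  0.3] M [ 0.21  0.6  -0.85] w 0.0596 q [-0.328  0.426  1.625  0.     1.089 -0.864]
d mm [-0.8  0.6  1.2] rot deg [ 0.05  0.04 10.65] tilt [ 0.06 -0.01]
```

Emit:
step_arm:
  steps:
    - {"x":0,"y":0,"z":0.0007,"ax":0,"ay":0,"az":-1.5,"claw":0.03}

```text
time_s: 9.77
ee_pos: [0.5357, -0.1439, 0.0935]
eef_rot: [3.141, 0.001, 2.132]
force: [-4.4, 1.6, 5.7]
grip_width: 0.0592
```

```bash
python3 - <<'E'
from h import *
delta([.5366,-.1443,.0924],110)
E
```

```text
t 9.77 pos [ 0.5357 -0.1439  0.0935] yaw 122.17 F [-4.4  1.6  5.7] M [ 0.24  0.83 -0.93] w 0.0592 q [-0.329  0.426  1.626  0.     1.089 -0.89 ]
d mm [-0.8  0.5  1.1] rot deg [ 0.06  0.04 12.17] tilt [ 0.07 -0.  ]
```

Emit:
step_arm:
  steps:
    - {"x":0,"y":0,"z":0.0007,"ax":0,"ay":0,"az":-1.5,"claw":0.03}

```text
time_s: 9.85
ee_pos: [0.5357, -0.1439, 0.0935]
eef_rot: [3.14, 0.001, 2.159]
force: [-6.6, 2.3, 6.4]
grip_width: 0.0594
```

```bash
python3 - <<'E'
from h import *
delta([.5366,-.1443,.0924],110)
snap("wrist","uns4"); snap("scene","uns4c"); snap("side","uns4s")
E
```

```text
t 9.85 pos [ 0.5357 -0.1439  0.0935] yaw 123.69 F [-6.6  2.3  6.4] M [ 0.26  0.94 -0.87] w 0.0594 q [-3.290e-01  4.260e-01  1.626e+00  1.000e-03  1.088e+00 -9.170e-01]
d mm [-0.8  0.5  1.1] rot deg [ 0.09  0.04 13.69] tilt [0.09 0.01]
```

View pics/uns4.png

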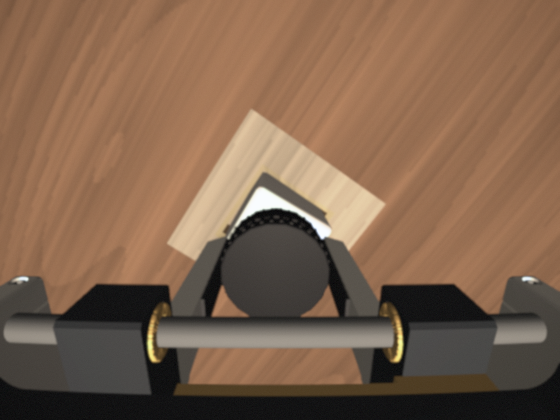

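View pics/uns4s.png

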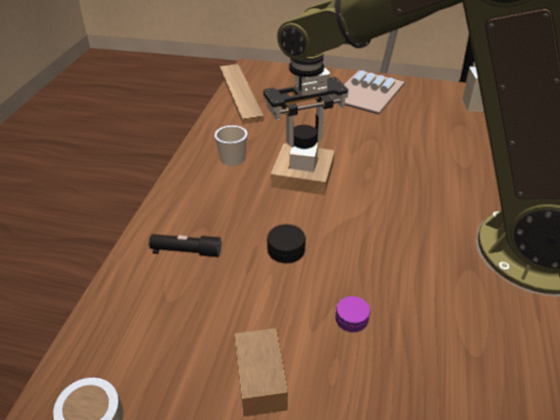

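```bash
python3 - <<'E'
from h import *
ims=[]
for n in ("lift1","ins1","uns1","uns2","uns3","uns4"):
    p=load(n)[1]; ims.append(cv2.resize(p[204:232,212:342,::-1],None,fx=6,fy=3.5,interpolation=cv2.INTER_CUBIC))
cv2.imwrite("pics/ribs2.png",cv2.convertScaleAbs(np.vstack(ims),alpha=2.5))
E
```

```text
(no output)
```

View pics/ribs2.png

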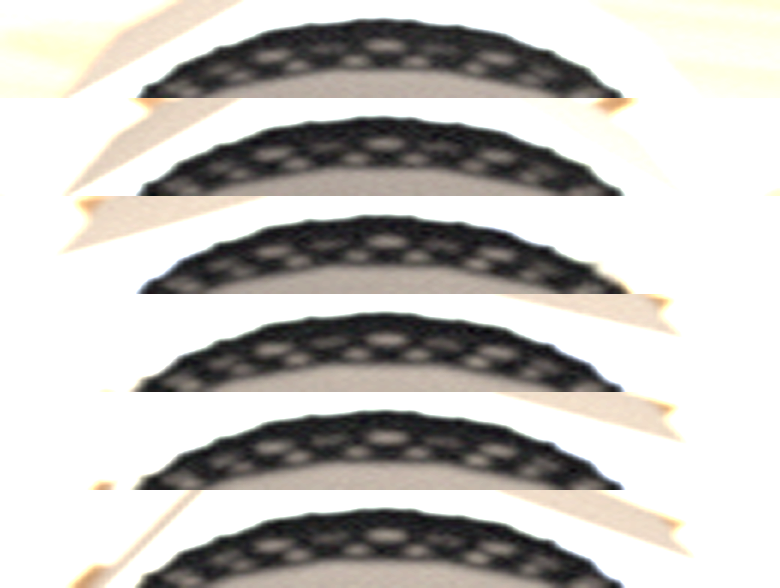

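```bash
python3 - <<'E' 2>/dev/null
from h import *
ims=[]
for n in ("uns2","uns3","uns4"):
    o,p,d=load(n); ims.append(cv2.resize(p[160:250,210:345,::-1],None,fx=4,fy=4,interpolation=cv2.INTER_CUBIC)[:, :])
    w=p.min(2)>200
    pts=[]
    for u in range(262,322):
        vs=np.where(w[180:240,u])[0]
        if len(vs): pts.append((u,vs[0]+179.5))
    pts=np.array(pts); 
    W=onplane("wrist",pts,o["ee_pos"][2]-.0116,o)[:,:2]*1000
    k=len(W)
    for s in (slice(4,k-8),slice(10,k-15)):
        vx,vy,x,y=cv2.fitLine(W[s].astype(np.float32),cv2.DIST_HUBER,0,.01,.01).ravel()
        res=np.abs(np.cross(W[s]-[x,y],[vx,vy])).max(); print(n,round(float(np.degrees(np.arctan2(vy,vx))),2),res)
    P=cloud("wrist",d,o); print("shoulder z",[np.round(P[v,u],4) for u,v in [(280,200),(262,195)]])
cv2.imwrite("pics/cmp.png",cv2.resize(np.vstack(ims),None,fx=.55,fy=.55))
E
```

```text
uns2 2.09 0.2651887002155438
uns2 1.95 0.2694778032969738
shoulder z [array([ 0.5274, -0.1165,  0.0798]), array([ 0.515 , -0.1179,  0.0816])]
uns3 1.98 0.2991210950526699
uns3 1.97 0.31714007376326947
shoulder z [array([ 0.5258, -0.1168,  0.0807]), array([ 0.5136, -0.1191,  0.0816])]
uns4 2.02 0.23499673740848803
uns4 1.98 0.23880336692535548
shoulder z [array([ 0.5228, -0.1182,  0.0803]), array([ 0.5108, -0.1215,  0.0824])]
```

View pics/cmp.png

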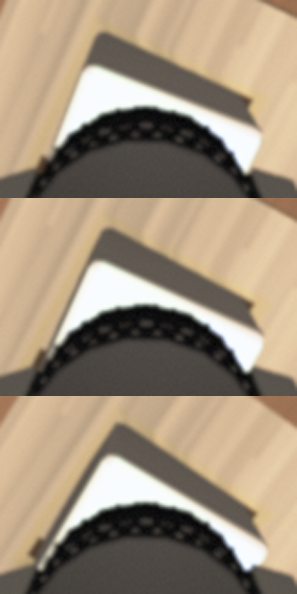

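Emit:
step_arm:
  steps:
    - {"x":0,"y":0,"z":0.0007,"ax":0.1,"ay":0,"az":-1.5,"claw":0.03}

```text
time_s: 10.08
ee_pos: [0.5357, -0.1439, 0.0935]
eef_rot: [-3.142, 0.001, 2.183]
force: [-5.5, 2.5, 4.4]
grip_width: 0.0595
```

```bash
python3 - <<'E'
from h import *
delta([.5366,-.1443,.0924],110)
E
```

```text
t 10.08 pos [ 0.5357 -0.1439  0.0935] yaw 125.07 F [-5.5  2.5  4.4] M [ 0.34  0.87 -0.93] w 0.0595 q [-3.280e-01  4.270e-01  1.625e+00 -1.000e-03  1.089e+00 -9.400e-01]
d mm [-0.8  0.5  1.1] rot deg [ 0.    0.05 15.07] tilt [ 0.02 -0.04]
```

Emit:
step_arm:
  steps:
    - {"x":0,"y":0,"z":0.0007,"ax":0,"ay":0,"az":-1.5,"claw":0.03}

```text
time_s: 10.17
ee_pos: [0.5357, -0.1439, 0.0935]
eef_rot: [3.141, 0.001, 2.209]
force: [-6.4, 1.4, 4.9]
grip_width: 0.0597
```

```bash
python3 - <<'E'
from h import *
delta([.5366,-.1443,.0924],110)
E
```

```text
t 10.17 pos [ 0.5357 -0.1439  0.0935] yaw 126.58 F [-6.4  1.4  4.9] M [ 0.32  0.91 -0.88] w 0.0597 q [-0.328  0.426  1.625 -0.     1.089 -0.967]
d mm [-0.9  0.5  1.1] rot deg [ 0.02  0.05 16.58] tilt [ 0.04 -0.04]
```

Emit:
step_arm:
  steps:
    - {"x":0,"y":0,"z":0.0007,"ax":0,"ay":0,"az":-1.5,"claw":0.03}

```text
time_s: 10.25
ee_pos: [0.5357, -0.1439, 0.0935]
eef_rot: [3.141, 0.001, 2.236]
force: [-5.9, 2.2, 5.2]
grip_width: 0.0591
```

```bash
python3 - <<'E'
from h import *
delta([.5366,-.1443,.0924],110)
E
```

```text
t 10.25 pos [ 0.5357 -0.1439  0.0935] yaw 128.09 F [-5.9  2.2  5.2] M [ 0.3   0.95 -0.89] w 0.0591 q [-0.328  0.426  1.626 -0.     1.089 -0.993]
d mm [-0.8  0.5  1.1] rot deg [ 0.04  0.05 18.09] tilt [ 0.06 -0.03]
```

Emit:
step_arm:
  steps:
    - {"x":0,"y":0,"z":-0.0015,"ax":0,"ay":0,"az":0,"claw":0.03}

```text
time_s: 10.33
ee_pos: [0.5357, -0.1438, 0.0952]
eef_rot: [3.141, 0.001, 2.237]
force: [-0.3, 2.8, 6.5]
grip_width: 0.0597
```

```bash
python3 - <<'E'
from h import *
delta([.5366,-.1443,.0924],110)
E
```

```text
t 10.33 pos [ 0.5357 -0.1438  0.0952] yaw 128.16 F [-0.3  2.8  6.5] M [ 0.48 -0.17 -0.01] w 0.0597 q [-0.328  0.424  1.624  0.     1.092 -0.995]
d mm [-0.9  0.4  2.8] rot deg [ 0.06  0.04 18.16] tilt [ 0.07 -0.01]
```

Emit:
step_arm:
  steps:
    - {"x":0,"y":0,"z":-0.003,"ax":0,"ay":0,"az":0,"claw":0.03}

```text
time_s: 10.42
ee_pos: [0.5361, -0.1439, 0.0988]
eef_rot: [3.14, 0.002, 2.237]
force: [-1.5, 0.1, -0.8]
grip_width: 0.0595
```

```bash
python3 - <<'E'
from h import *
delta([.5366,-.1443,.135],128)
E
```

```text
t 10.42 pos [ 0.5361 -0.1439  0.0988] yaw 128.15 F [-1.5  0.1 -0.8] M [-0.02  0.04 -0.  ] w 0.0595 q [-0.328  0.42   1.621  0.     1.098 -0.994]
d mm [ -0.7   0.2 -36.2] rot deg [0.09 0.1  0.15] tilt [ 0.14 -0.02]
```

Free: F = −0.8 N (cap only). Lift straight.

Emit:
step_arm:
  steps:
    - {"x":0,"y":0,"z":-0.005,"ax":0.1,"ay":0.1,"az":0,"claw":0.03}
    - {"x":0,"y":0,"z":-0.006,"ax":0,"ay":0,"az":0,"claw":0.03}

```text
time_s: 10.58
ee_pos: [0.5363, -0.1441, 0.1106]
eef_rot: [-3.141, 0.001, 2.236]
force: [0.4, 0.5, -0.9]
grip_width: 0.0595
```

```bash
python3 - <<'E'
from h import *
delta([.5361,-.1439,.135],128)
E
```

```text
t 10.58 pos [ 0.5363 -0.1441  0.1106] yaw 128.13 F [ 0.4  0.5 -0.9] M [ 0.01 -0.17 -0.04] w 0.0595 q [-3.280e-01  4.060e-01  1.609e+00 -1.000e-03  1.125e+00 -9.930e-01]
d mm [  0.2  -0.1 -24.4] rot deg [-0.02  0.03  0.13] tilt [ 0.01 -0.04]
```

Emit:
step_arm:
  steps:
    - {"x":0,"y":0,"z":-0.008,"ax":0,"ay":0,"az":0,"claw":0.03}
    - {"x":0,"y":0,"z":-0.007,"ax":0,"ay":0,"az":0,"claw":0.03}
    - {"x":0,"y":0,"z":-0.005,"ax":0,"ay":0,"az":0,"claw":0.03}
    - {"x":0,"y":0,"z":0,"ax":0,"ay":0,"az":0,"claw":0.03}

```text
time_s: 10.92
ee_pos: [0.5375, -0.1445, 0.1353]
eef_rot: [3.14, 0.004, 2.236]
force: [0.5, -0.4, -0.7]
grip_width: 0.0595
```

```bash
python3 - <<'E'
from h import *
delta([.5361,-.1439,.135],128)
snap("side","fin1s");snap("scene","fin1c");snap("wrist","fin1")
a=load("fin1s")[1][80:200,250:350,::-1]; b=load("fin1c")[1][150:260,130:230,::-1]
o=np.hstack([cv2.resize(x,(390,440),interpolation=cv2.INTER_CUBIC) for x in (a,b)]); cv2.imwrite("pics/fin1.cmp.png",o)
E
```

```text
t 10.92 pos [ 0.5375 -0.1445  0.1353] yaw 128.12 F [ 0.5 -0.4 -0.7] M [-0.07 -0.07  0.04] w 0.0595 q [-3.280e-01  3.780e-01  1.587e+00 -1.000e-03  1.172e+00 -9.930e-01]
d mm [ 1.3 -0.7  0.3] rot deg [0.1  0.25 0.12] tilt [ 0.24 -0.14]
```

View pics/fin1.cmp.png

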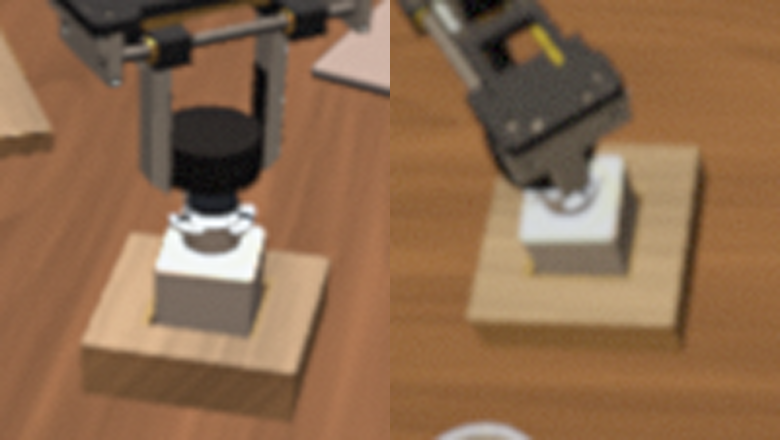

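View pics/fin1.png

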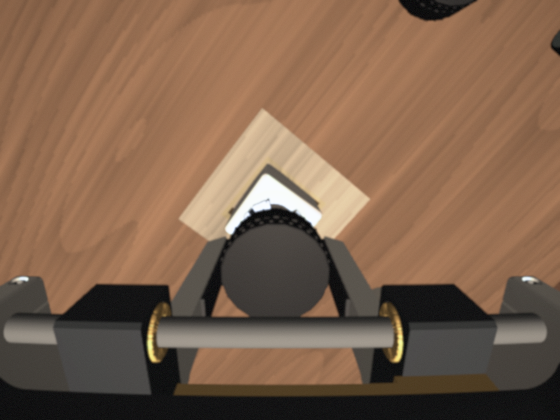

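```bash
python3 - <<'E'
from h import *
for n,c in (("fin1s","side"),("fin1c","scene"),("fin1","wrist")):
    o,p,d=load(n); P=cloud(c,d,o)
    m=(p.min(2)>190)&(np.hypot(P[...,0]-.536,P[...,1]+.145)<.045)&(abs(P[...,2]-.082)<.012)
    s=P[m]; A=np.c_[s[:,:2]-[.536,-.145],np.ones(len(s))]
    med=np.median(s,axis=0)
    k=abs(s[:,2]-med[2])<.005; co=np.linalg.lstsq(A[k],s[k,2],rcond=None)[0]
    b=(abs(P[...,2]-.04)<.006)&(abs(P[...,0]-.536)<.06)&(abs(P[...,1]+.145)<.06)
    print(c,len(s),"plane z",co[2],"tilt deg",np.degrees(co[:2]),"block",np.median(P[b][:,2]))
E
```

```text
side 210 plane z 0.08532845240073307 tilt deg [ 0.40565555 -0.00842409] block 0.041641739713941806
scene 215 plane z 0.08352251306708507 tilt deg [0.04994404 0.84375532] block 0.04063122676328246
wrist 1662 plane z 0.08293554528520115 tilt deg [ 0.37440523 -0.04218294] block 0.040274968643556175
```

View pics/fin1c.png

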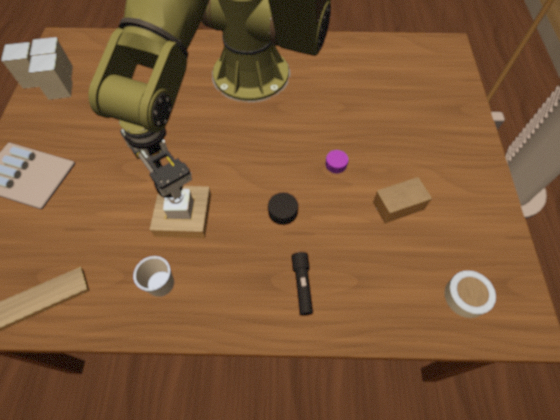

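Emit:
step_arm:
  steps:
    - {"x":0.001,"y":0,"z":0,"ax":0.1,"ay":0.25,"az":0,"claw":0.03}
    - {"x":0,"y":0,"z":0,"ax":0,"ay":0,"az":0,"claw":0.03}
    - {"x":0,"y":0,"z":0,"ax":0,"ay":0,"az":0,"claw":0.03}

```text
time_s: 11.32
ee_pos: [0.5358, -0.1433, 0.1326]
eef_rot: [-3.139, -0.004, 2.236]
force: [0.6, 0.5, -0.7]
grip_width: 0.0594
```

```bash
python3 - <<'E'
from h import *
delta([.5361,-.1439,.135],128)
print(ctrl.get_obs()["joint_vel"])
ticket.hand_in()
E
```

```text
t 11.32 pos [ 0.5358 -0.1433  0.1326] yaw 128.12 F [ 0.6  0.5 -0.7] M [-0.03 -0.1  -0.04] w 0.0594 q [-0.327  0.382  1.588  0.     1.176 -0.993]
d mm [-0.7 -0.1 -2.4] rot deg [-0.13 -0.22  0.12] tilt [-0.24  0.09]
[0.00208722 0.00552458 0.00224948 0.00146368 0.00248567 0.00198141]
the job is handed in; nothing more can be done
```

The job is handed in at 11.3 s: the jar stands in the block's pocket and the gripper holds the cap level above its mouth. I lifted the jar by its cap, turned it to match the pocket and lowered it until it touched bottom. I then unscrewed the cap anticlockwise and lifted it straight off.

**Last checks:**
- **Jar:** its shoulder was 42.6 mm above the block top in the wrist view, against 42 mm expected, so it is fully home. The scene and side views read 42.9 and 43.7 mm. It is upright to within about 1 degree.
- **Cap:** the tool was still and tilted about 0.25 degrees. The cap is about 17–18 mm clear of the mouth, worked out from the tool position; it was about 20 mm before the last settling move, which sagged 2–3 mm.
- **Release:** the wrist force was −0.7 N, which is the weight of the cap alone.
- **Bystanders:** the cup, torch and carton looked unmoved in the last scene picture.

**What disagreed:** turning torque stayed near 0.9 N m well past the nominal 65 degrees. I saw that the cap was free only at about 80 degrees relative to the jar, when a small trial lift brought it away. So I probably turned further than needed, though short of the stop at about 95 degrees. I did not find out why the torque never dropped. The rib pictures, taken up to about 76 degrees, showed no slip of the fingers on the cap.

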